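# Flat batteries into the collection jar

### The arm

A 6-joint arm with a two-finger parallel gripper is mounted at the origin on the work surface. World frame = base frame: x ahead of the robot, y to its left, z up, the work surface at z = 0. Lengths are in m, angles in rad, forces in N, time in s.
With the tool pointing down it reaches from about 0.325 to 0.75 m from the base axis. Payload 7.6 kg.
Tool frame: the origin (TCP) lies at the very end of the fingers, on their centre line; the grasp point (between the pads) lies 19 mm behind it; z points along the fingers, y is the line along which they close (so a half turn about z gives the same grasp; the last joint's range is limited). The gripper opens to 85 mm and grips with 20 to 120 N. Pads are 22 mm wide; open, the fingers measure 114 mm over their backs; the gripper's body (76 mm by 85 mm) begins 54 mm behind the grasp point. The pads swing forward as they close: fully open they stand 13 mm farther back than shut.
Start: joints at [-1.375, 0.052, 1.401, -0, 1.689, -0.07], TCP at [0.138, -0.507, 0.231] pointing down, gripper open.
Joint ranges: [-2.9, 2.9], [-0.91, 2.17], [0.12, 2.37], [-1.06, 4.2], [0.26, 2.73], [-2.93, 2.93]. Speed limits (rad/s): [2.57, 2.57, 3.01, 3.14, 3.14, 3.14].

### API

Orientations are given as a rotation vector (axis times angle).
In Python, from station import * gives the robot as it stands. The module is installed in compiled form; this text tells all that it offers.
- The arm moves only by the shell command python3 -m handwheel 'ROWS'. ROWS is JSON, a list of rows, each a list of 3 entries, a list of its own where there are three numbers: the opening, from 0 (shut) to 1 (fully open), then the shift along the tool's x, y, z in units of 40 mm (1.0 is 40 mm), then the turn, a rotation vector about the tool's x, y, z in units of 10 degrees (1.0 is 10 degrees). A call has 1 to 12 rows; each row is the pose to reach, as a shift and turn from the pose commanded when the call began, along the tool's axes at that moment; what a row does not reach only later rows make up. A row lasts 1/8 s, in which the tool goes at most 62.5 mm and 10.7 degrees, less where a joint would pass 70% of its speed; a pose out of reach is approached as far as the arm can. A call with a gripper value outside its range is refused whole. The fingers move at their own pace and stop on an object; the grip force is fixed at half the most. Time passes only in rows, so rows that repeat a pose let the fingers close. It gives the time, the measured TCP pose, the force, the opening and the grip force at its end, in the units of the state.
- read_state(): the state, without advancing time (a new reading comes with each control period).
- grab_frame(name): name is "scene" or "top"; returns a dict with "image" (384x512x3 uint8, red, green, blue), "mtx" (3x3 intrinsics, pixels), "dist" ([k1, k2, p1, p2, k3] as OpenCV has them; the pictures are not rectified), "R" (3x3) and "t" (3): a world point X has camera coordinates R X + t. Camera axes: x right, y down, z forward; pixel columns grow to the right and rows downward; lengths in m; the calibration is good to about 2 mm. A picture is of the moment at which its call begins. There is no depth.
- close_job(): hands the job in; it is judged then, once.
Trained networks look in a picture, given as the dict that the camera call returned (one of the last four; its "shot" number tells which), for a name from the list of things; names that differ only in an ending like _2 or _b are one class to them, and where a whole thing is asked for, a point or a joint stands for the part that bears it (a point fixed in the world has none). Each returns a list of dicts, best first, with "confidence" (0 to 1); they miss things now and then, are a little off and sometimes report something else, mostly with a low value. They report only what shows in the picture. A call takes as long as a camera call.
- recognise(picture, name): "bbox" ([left, top, width, height] in pixels, round what is visible of it).
- trace(picture, name): "mask" (384x512 bool, what is visible of it) and "bbox" ([left, top, width, height] in pixels, round what is visible of it).
The state is a dict: "time": time; "q": joint angles; "qvel": joint speeds; "joint_torque": joint torques, N m; "position": TCP position; "tcp_rot": TCP orientation; "force": force on the tool from outside, world axes, zero at the start; "wrist_torque": the same for the moment, N m; "width": finger opening in m; "grasp_force": force on a finger pad.
Only numpy, scipy, OpenCV 4.12 (cv2) and the standard library are available. Lean on these libraries where they do the work, as an engineer would, in place of code of your own. Each camera call takes 0.05 s, during which the arm holds its last target. There are 200 camera calls.

### The job

Put the two flat batteries, the red ones, one at a time through the neck of the clear collection jar with the blue collar, so that both lie inside it. Leave the jar standing upright where it is, and leave the fresh green battery standing undisturbed in its place.

Things in the scene. Friction and masses are not known exactly. Their poses are not given: they have to be found in the camera images.
- jar: Clear plastic jar with a wide round body and a narrow neck, loose on the table, upright and open, about 0.45 kg. Body 120 mm in diameter up to 112 mm above the table, then a shoulder narrowing to the neck at 142 mm; the neck is 62 mm outside and 54 mm inside, with a blue collar (67 mm outside) round it, and its open rim is 170 mm above the table. Floor of the jar 6 mm thick. Origin at the centre of its underside, z up through the centre of the neck.
- flat_a: Flat C-size battery cell, a plain upright cylinder 26 mm in diameter and 50 mm tall including a small steel nub on top, about 70 g, bright red jacket with a steel band at the foot, standing on the table. Origin at its centre (25 mm above the table at the start), z up along the cylinder. One of the two to put in the jar.
- flat_b: Flat C-size battery cell, a plain upright cylinder 26 mm in diameter and 50 mm tall including a small steel nub on top, about 70 g, bright red jacket with a steel band at the foot, standing on the table. Origin at its centre (25 mm above the table at the start), z up along the cylinder. The other one to put in the jar; the two are alike and the order does not matter.
- fresh: Fresh C-size battery cell, a plain upright cylinder 26 mm in diameter and 50 mm tall including a small steel nub on top, about 70 g, bright green jacket with a steel band at the foot, standing on the table. Origin at its centre (25 mm above the table at the start), z up along the cylinder. It stays where it is.

How it is judged:
By the outcome, as a careful person would: the job done as asked, in the order asked, and still so for the second after the job is handed in, with the robot touching nothing.
It also fails if it takes over 59 s, if anything falls off the work surface, if the arm or the gripper's body presses on something with over 40 N, if the wrist force passes 120 N, or if a joint passes its speed limit or range.

## Working session

There is one attempt and no reset: what is moved stays moved. The work goes in short steps, Python scripts to look and compute and a shell command to move; the robot and the scene stay as the last step left them, time stands still between calls to the robot, and variables do not carry over. Pictures are saved under pics/ and viewed, at most 10 in all, crops included, and the job is handed in when it is done.

```bash
mkdir -p pics
cat > h.py <<'E'
from station import *
import numpy as np, cv2
from scipy.spatial.transform import Rotation as Ro
def ray(f,px,z):
    u=cv2.undistortPoints(np.array([[px]],float),f["mtx"],np.array(f["dist"]))[0,0]
    R=np.array(f["R"]);t=np.array(f["t"]).ravel();c=-R.T@t;d=R.T@np.array([u[0],u[1],1])
    return c+d*(z-c[2])/d[2]
def proj(f,P):
    return cv2.projectPoints(np.array(P,float).reshape(-1,1,3),cv2.Rodrigues(np.array(f["R"]))[0],np.array(f["t"],float),f["mtx"],np.array(f["dist"]))[0][:,0]
def delta(target):
    s=read_state();R=Ro.from_rotvec(s["tcp_rot"]).as_matrix()
    return R.T@(np.array(target)-s["position"])/0.04
E
python3 - <<'E'
from h import *
s=read_state();print(s["time"],s["position"],s["tcp_rot"],s["width"],Ro.from_rotvec(s["tcp_rot"]).as_matrix().round(3))
ims=[]
for n in ("scene","top"):
    f=grab_frame(n);im=f["image"];ims.append(im)
    print(n,"cam",(-np.array(f["R"]).T@np.array(f["t"]).ravel()).round(3))
    cv2.imwrite(f"pics/{n}0.png",cv2.cvtColor(im,cv2.COLOR_RGB2BGR))
    for nm in ("jar","flat_a","fresh"):
        for d in trace(f,nm)[:4]:
            b=d["bbox"];m=d["mask"];v,u=np.nonzero(m)
            print(nm,round(d["confidence"],2),b,u.mean().round(1),v.mean().round(1),ray(f,(u.mean(),v.mean()),.025 if nm!="jar" else .08).round(3))
E
```

```text
0.0 [ 0.13786534 -0.50624723  0.23044724] [-3.11225685e+00 -4.16126798e-01  1.56228761e-04] 0.08534117735222808 [[ 0.965  0.263 -0.   ]
 [ 0.263 -0.965  0.002]
 [ 0.    -0.002 -1.   ]]
scene cam [ 1.263 -0.375  0.555]
jar 0.87 [276.0, 108.7, 57.6, 85.8] 304.0 152.6 [0.573 0.173 0.08 ]
flat_a 0.7 [203.6, 208.4, 12.8, 23.6] 209.8 218.3 [ 0.612 -0.086  0.025]
flat_a 0.68 [180.7, 172.6, 13.6, 21.0] 189.4 182.4 [ 0.467 -0.065  0.025]
fresh 0.53 [124.2, 194.3, 16.9, 26.2] 133.1 206.0 [ 0.488 -0.204  0.025]
top cam [0.403 0.031 0.773]
jar 0.88 [155.4, 153.4, 71.8, 70.3] 189.7 188.0 [0.565 0.175 0.08 ]
flat_a 0.48 [299.2, 238.8, 19.2, 14.8] 309.1 244.6 [ 0.467 -0.066  0.025]
flat_a 0.48 [315.1, 168.8, 14.3, 16.1] 320.2 175.7 [ 0.614 -0.089  0.025]
flat_a 0.19 [367.7, 230.0, 17.3, 15.1] 376.3 237.1 [ 0.487 -0.206  0.025]
fresh 0.57 [368.5, 228.3, 17.9, 19.1] 376.5 237.2 [ 0.487 -0.206  0.025]
```

```bash
python3 -c "
import cv2,numpy as np
a=cv2.imread('pics/scene0.png');b=cv2.imread('pics/top0.png')
cv2.imwrite('pics/both0.png',cv2.resize(np.vstack([a,b]),(400*1,600)))"
```

```text
(no output)
```

View pics/top0.png

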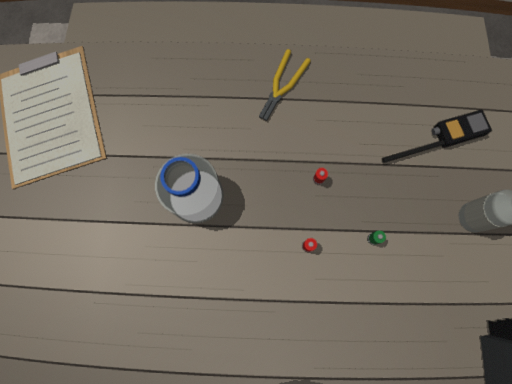

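View pics/scene0.png

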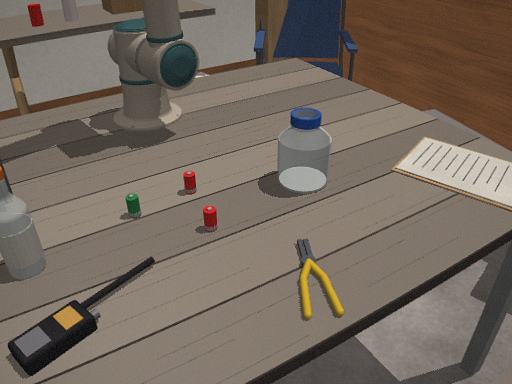

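The top view shows the jar collar at (181,176), the flat cells at (321,175) and (311,245), and the green cell at (379,237). The scene view agrees, and it also shows a loose bottle well off to the right side. The cell positions from the two cameras agree to 3 mm. Next I'll measure the collar.

Run:
```python
from h import *
from scipy.optimize import least_squares
fs={n:grab_frame(n) for n in("scene","top")}
obs={}
for n,f in fs.items():
    hsv=cv2.cvtColor(f["image"],cv2.COLOR_RGB2HSV)
    m=cv2.inRange(hsv,(108,150,60),(128,255,255)); 
    if n=="scene": m[:90]=0;m[140:]=0;m[:,:270]=0;m[:,340:]=0
    v,u=np.nonzero(m);obs[n]=(u.min(),u.max(),v.min(),v.max());print(n,obs[n],len(u))
# fit collar: cylinder r=.0335, z .142...170
a=np.linspace(0,2*np.pi,120)
def bb(f,x,y):
    P=[[x+.0335*np.cos(t),y+.0335*np.sin(t),z] for z in(.145,.170) for t in a]
    p=proj(f,P);return np.array([p[:,0].min(),p[:,0].max(),p[:,1].min(),p[:,1].max()])
for sel in(("scene",),("top",),("scene","top")):
    r=least_squares(lambda q:np.concatenate([(bb(fs[n],*q)-np.array(obs[n])-[0,.0,0,.0])[:4] for n in sel]),[.57,.175]);print(sel,r.x.round(4),r.fun.round(1))
print("delta A hover",delta([.467,-.066,.13]).round(2))
```

```text
scene (np.int64(291), np.int64(320), np.int64(108), np.int64(129)) 348
top (np.int64(161), np.int64(198), np.int64(158), np.int64(195)) 336
('scene',) [0.5601 0.1817] [-1.2  1.2 -1.2  0.9]
('top',) [0.5664 0.1784] [-1.9  2.  -1.8  1.8]
('scene', 'top') [0.5655 0.1784] [-1.   1.5 -0.1  2.2 -2.   1.9 -1.4  2.3]
delta A hover [10.83 -8.47  2.53]
```

```bash
python3 -m handwheel '[[1,[10.8,-8.5,0],[0,0,0]],[1,[10.8,-8.5,0],[0,0,0]],[1,[10.8,-8.5,0],[0,0,0]],[1,[10.8,-8.5,0],[0,0,0]],[1,[10.8,-8.5,0],[0,0,0]],[1,[10.8,-8.5,0],[0,0,0]],[1,[10.8,-8.5,0],[0,0,0]],[1,[10.8,-8.5,0],[0,0,0]],[1,[10.8,-8.5,0],[0,0,0]],[1,[10.8,-8.5,2.5],[0,0,0]],[1,[10.8,-8.5,2.5],[0,0,0]],[1,[10.8,-8.5,2.5],[0,0,0]]]'
python3 - <<'E'
from h import *
print(delta([.467,-.066,.02]).round(2))
f=grab_frame("scene");cv2.imwrite("pics/s1.png",cv2.resize(cv2.cvtColor(f["image"][100:260,100:313],cv2.COLOR_RGB2BGR),None,fx=3,fy=3))
E
```

```text
time: 2.0
position: [0.4637, -0.0645, 0.1286]
tcp_rot: [-3.112, -0.417, 0.009]
force: [0.2, 0.4, 1.5]
width: 0.0858
grasp_force: 0.0
[0.09 0.06 2.71]
```

View pics/s1.png

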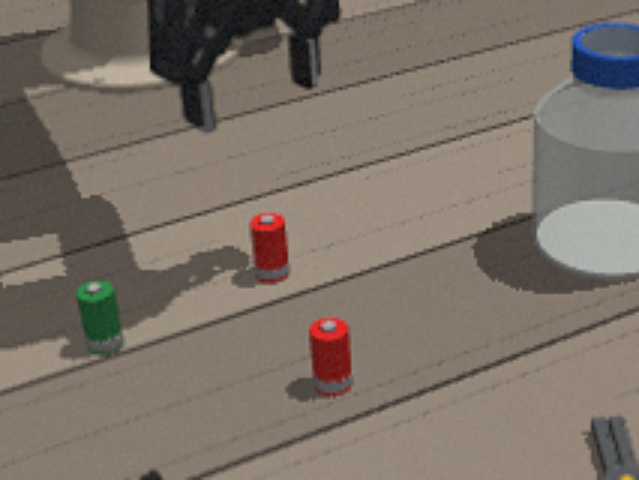

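The open fingers straddle the near red cell, which is at (268,220) in the crop. I'll descend and grip it high, so that its foot sticks out below the fingertips.

```bash
python3 -m handwheel '[[1,[0.1,0.05,1.3],[0,0,0]],[1,[0.1,0.05,2.7],[0,0,0]],[1,[0.1,0.05,2.7],[0,0,0]],[1,[0.1,0.05,2.7],[0,0,0]],[0.2,[0.1,0.05,2.7],[0,0,0]],[0.2,[0.1,0.05,2.7],[0,0,0]],[0.2,[0.1,0.05,2.7],[0,0,0]],[0.2,[0.1,0.05,2.7],[0,0,0]],[0.2,[0.1,0.05,2.7],[0,0,0]],[0.2,[0.1,0.05,2.7],[0,0,0]]]'
python3 - <<'E'
from h import *
f=grab_frame("scene");cv2.imwrite("pics/s2.png",cv2.resize(cv2.cvtColor(f["image"][120:240,110:270],cv2.COLOR_RGB2BGR),None,fx=4,fy=4,interpolation=2))
E
```

```text
time: 3.3
position: [0.4702, -0.0659, 0.0241]
tcp_rot: [3.114, 0.416, 0.001]
force: [-1.1, 0.7, 6.2]
width: 0.0239
grasp_force: 58.8
```

View pics/s2.png

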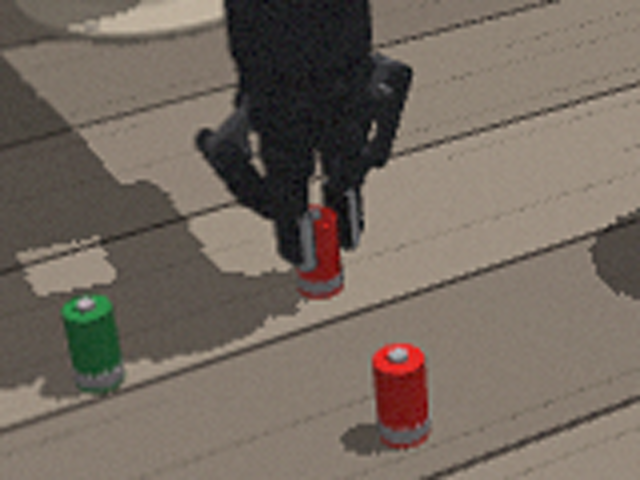

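Cell gripped at 59 N, with its foot protruding below the fingers in the picture at about (320,290). I'll lift it and check.

```bash
python3 -m handwheel '[[0.2,[0,0,-0.5],[0,0,0]],[0.2,[0,0,-2],[0,0,0]],[0.2,[0,0,-3.5],[0,0,0]],[0.2,[0,0,-5],[0,0,0]],[0.2,[0,0,-5],[0,0,0]],[0.2,[0,0,-5],[0,0,0]]]'
python3 - <<'E'
from h import *
s=read_state();print(s["width"],s["grasp_force"],s["position"])
R=Ro.from_rotvec(s["tcp_rot"]).as_matrix()
a=[]
for n in("scene","top"):
    f=grab_frame(n);p=proj(f,[s["position"]])[0];print(n,p)
    for d in trace(f,"flat_a")[:3]:
        v,u=np.nonzero(d["mask"]);print(d["confidence"],d["bbox"],u.mean(),v.mean())
    u,v=(p).astype(int);u=max(u,40);v=max(v,40)
    a.append(cv2.resize(f["image"][v-40:v+40,u-40:u+40],(390,390),interpolation=2))
cv2.imwrite("pics/s3.png",cv2.cvtColor(np.hstack(a),cv2.COLOR_RGB2BGR))
print(delta([.566,.179,.23]).round(2))
E
```

```text
time: 4.1
position: [0.4695, -0.0659, 0.2223]
tcp_rot: [-3.114, -0.416, 0.002]
force: [0.5, -0.1, -1.2]
width: 0.0243
grasp_force: 59.1
0.024312000006451583 59.0604168176651 [ 0.46950902 -0.06586052  0.22234147]
scene [180.95289093 100.35856326]
0.63 [171.8, 87.6, 17.2, 25.8] 181.48868778280544 102.37556561085972
0.56 [204.8, 205.9, 11.1, 25.5] 209.76898734177215 218.37974683544303
top [325.90647416 232.42009087]
[ 3.94 -5.27 -0.21]
```

View pics/s3.png

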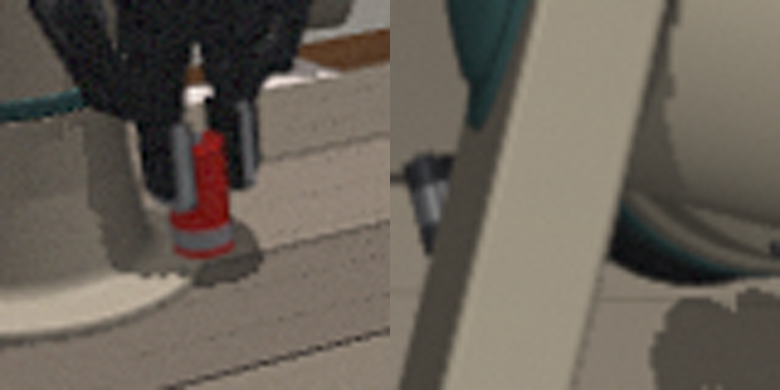

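Held upright and centred: the foot is at about (204,250) in the crop, as the TCP predicts. Moving over the neck.

```bash
python3 -m handwheel '[[0.2,[1,-1.3,-0.5],[0,0,0]],[0.2,[3.9,-5.3,-0.5],[0,0,0]],[0.2,[3.9,-5.3,-0.5],[0,0,0]],[0.2,[3.9,-5.3,-0.5],[0,0,0]],[0.2,[3.9,-5.3,-0.5],[0,0,0]],[0.2,[3.9,-5.3,-0.5],[0,0,0]],[0.2,[3.9,-5.3,-0.3],[0,0,0]],[0.2,[3.9,-5.3,-0.3],[0,0,0]]]'
python3 - <<'E'
from h import *
s=read_state();P=s["position"];a=[]
f=grab_frame("scene");print("proj foot",proj(f,[P-[0,0,.023],[.566,.179,.170],[.56,.1817,.17]]).round(1))
for n in("flat_a",):
    for d in trace(f,n)[:3]:
        v,u=np.nonzero(d["mask"]);print(d["confidence"],d["bbox"],u.mean())
cv2.imwrite("pics/s4.png",cv2.cvtColor(cv2.resize(f["image"][60:200,240:370],None,fx=4,fy=4,interpolation=2),cv2.COLOR_RGB2BGR))
g=grab_frame("top");cv2.imwrite("pics/t4.png",cv2.cvtColor(cv2.resize(g["image"][120:250,110:270],None,fx=4,fy=4,interpolation=2),cv2.COLOR_RGB2BGR))
print(delta([.566,.179,.2]).round(2))
E
```

```text
time: 5.3
position: [0.5643, 0.1781, 0.2344]
tcp_rot: [3.114, 0.413, -0.002]
force: [-1.4, -0.3, -0.8]
width: 0.024
grasp_force: 59.2
proj foot [[306.4  95.7]
 [306.3 114. ]
 [305.6 112.7]]
0.87 [203.8, 204.1, 13.8, 26.8] 209.74447949526814
0.71 [299.5, 74.5, 16.4, 23.4] 307.51612903225805
[0.03 0.   0.89]
```

View pics/s4.png

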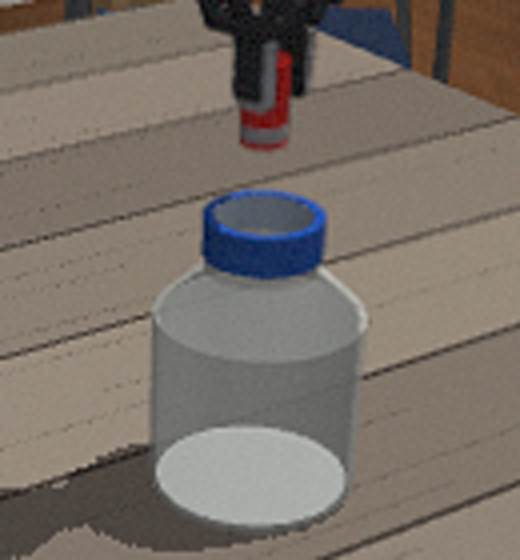

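The collar's centre is at crop (265,215) and the cell's foot is right above it. I'll lower it 15 mm into the neck and release.

```bash
python3 -m handwheel '[[0.2,[0.03,0,0.5],[0,0,0]],[0.2,[0.03,0,1],[0,0,0]],[0.2,[0.03,0,1.35],[0,0,0]],[0.2,[0.03,0,1.35],[0,0,0]],[0.2,[0.03,0,1.35],[0,0,0]],[0.6,[0.03,0,1.35],[0,0,0]],[0.6,[0.03,0,1.35],[0,0,0]],[0.6,[0.03,0,1.35],[0,0,0]],[0.6,[0.03,0,1.35],[0,0,0]],[0.8,[0.03,0,0],[0,0,0]],[1,[0.03,0,-0.4],[0,0,0]],[1,[0.03,0,-0.4],[0,0,0]]]'
python3 - <<'E'
from h import *
f=grab_frame("scene")
for n in("flat_a","fresh"):
    for d in trace(f,n)[:3]:
        v,u=np.nonzero(d["mask"]);print(n,d["confidence"],d["bbox"],ray(f,(u.mean(),v.mean()),.025).round(3))
cv2.imwrite("pics/s5.png",cv2.cvtColor(cv2.resize(f["image"][60:240,110:360],None,fx=3,fy=3,interpolation=2),cv2.COLOR_RGB2BGR))
print(delta([.613,-.087,.13]).round(2))
E
```

```text
time: 6.95
position: [0.5663, 0.1801, 0.2526]
tcp_rot: [-3.114, -0.416, -0.005]
force: [0.5, 0.2, -0.3]
width: 0.0856
grasp_force: 0.0
flat_a 0.51 [204.2, 208.3, 12.2, 24.4] [ 0.613 -0.087  0.025]
fresh 0.88 [125.6, 196.3, 16.0, 23.3] [ 0.485 -0.203  0.025]
[-0.59  6.75  2.98]
```

View pics/s5.png

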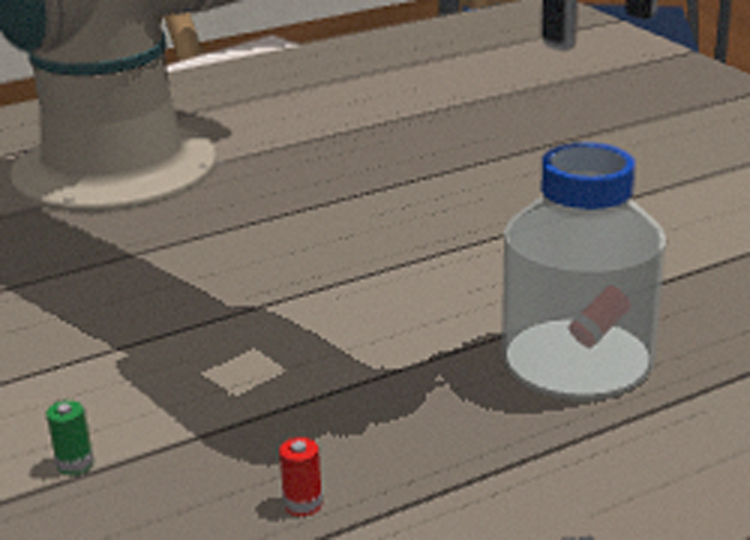

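The first cell is in the jar, at crop (600,315), and the jar hasn't moved. The second red cell is still upright at (300,475). Moving above it.

```bash
python3 -m handwheel '[[1,[-0.6,6.75,0],[0,0,0]],[1,[-0.6,6.75,0],[0,0,0]],[1,[-0.6,6.75,0],[0,0,0]],[1,[-0.6,6.75,0],[0,0,0]],[1,[-0.6,6.75,0],[0,0,0]],[1,[-0.6,6.75,1.5],[0,0,0]],[1,[-0.6,6.75,3],[0,0,0]],[1,[-0.6,6.75,3],[0,0,0]],[1,[-0.6,6.75,3],[0,0,0]]]'
python3 -c "
from h import *
print(delta([.613,-.087,.023]).round(2))"
```

```text
time: 8.22
position: [0.6146, -0.0865, 0.1338]
tcp_rot: [3.113, 0.417, 0.004]
force: [-0.2, 0.3, 0.9]
width: 0.0855
grasp_force: 0.0
[-0.05 -0.    2.77]
```

```bash
python3 -m handwheel '[[1,[0,0,1.3],[0,0,0]],[1,[0,0,2.7],[0,0,0]],[1,[0,0,2.75],[0,0,0]],[1,[0,0,2.75],[0,0,0]],[0.2,[0,0,2.75],[0,0,0]],[0.2,[0,0,2.75],[0,0,0]],[0.2,[0,0,2.75],[0,0,0]],[0.2,[0,0,2.75],[0,0,0]],[0.2,[0,0,2.75],[0,0,0]],[0.2,[0,0,2.75],[0,0,0]]]'
python3 -m handwheel '[[0.2,[0,0,-0.5],[0,0,0]],[0.2,[0,0,-2],[0,0,0]],[0.2,[0,0,-3.5],[0,0,0]],[0.2,[0,0,-5.3],[0,0,0]],[0.2,[0,0,-5.3],[0,0,0]],[0.2,[0,0,-5.3],[0,0,0]]]'
python3 -c "
from h import *
print(delta([.566,.179,.235]).round(2))"
```

```text
time: 9.48
position: [0.6141, -0.087, 0.0222]
tcp_rot: [3.113, 0.416, 0.002]
force: [-0.5, 0.8, 6.2]
width: 0.0245
grasp_force: 59.1
time: 10.22
position: [0.6136, -0.0869, 0.2339]
tcp_rot: [3.113, 0.416, 0.001]
force: [-0.4, 0.3, -1.9]
width: 0.0244
grasp_force: 59.0
[ 0.6  -6.73 -0.03]
```

```bash
python3 -m handwheel '[[0.2,[0.1,-1.3,-0.3],[0,0,0]],[0.2,[0.6,-6.7,-0.3],[0,0,0]],[0.2,[0.6,-6.7,-0.3],[0,0,0]],[0.2,[0.6,-6.7,-0.3],[0,0,0]],[0.2,[0.6,-6.7,-0.3],[0,0,0]],[0.2,[0.6,-6.7,-0.3],[0,0,0]],[0.2,[0.6,-6.7,0],[0,0,0]],[0.2,[0.6,-6.7,0],[0,0,0]]]'
python3 - <<'E'
from h import *
s=read_state();P=s["position"]
f=grab_frame("scene");print("proj foot",proj(f,[P-[0,0,.022],[.566,.179,.170]]).round(1))
cv2.imwrite("pics/s6.png",cv2.cvtColor(cv2.resize(f["image"][60:200,240:370],None,fx=4,fy=4,interpolation=2),cv2.COLOR_RGB2BGR))
print(delta([.566,.179,.18]).round(2))
E
```

```text
time: 11.22
position: [0.5659, 0.1766, 0.2306]
tcp_rot: [3.114, 0.414, -0.007]
force: [0.6, -0.0, -0.5]
width: 0.0243
grasp_force: 59.1
proj foot [[306.2  97.3]
 [306.3 114. ]]
[ 0.01 -0.06  1.29]
```

View pics/s6.png

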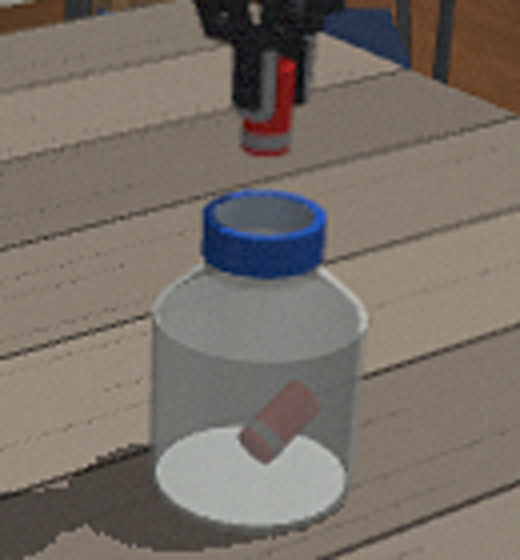

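The second cell is over the neck, with its foot at (266,148) and the ring centre at (265,215). The first cell is lying in the jar. Lower and release.

```bash
python3 -m handwheel '[[0.2,[0,-0.03,0.5],[0,0,0]],[0.2,[0,-0.03,1],[0,0,0]],[0.2,[0,-0.03,1.3],[0,0,0]],[0.2,[0,-0.03,1.3],[0,0,0]],[0.2,[0,-0.03,1.3],[0,0,0]],[0.6,[0,-0.03,1.3],[0,0,0]],[0.6,[0,-0.03,1.3],[0,0,0]],[0.6,[0,-0.03,1.3],[0,0,0]],[0.6,[0,-0.03,1.3],[0,0,0]],[0.8,[0,-0.03,0],[0,0,0]],[1,[0,-0.03,-1.5],[0,0,0]],[1,[0,-0.03,-1.5],[0,0,0]]]'
python3 -m handwheel '[[1,[0,0,-0.5],[0,0,0]],[1,[0,0,-0.5],[0,0,0]],[1,[0,0,-0.5],[0,0,0]],[1,[0,0,-0.5],[0,0,0]]]'
python3 - <<'E'
from h import *
f=grab_frame("scene")
cv2.imwrite("pics/s7.png",cv2.cvtColor(cv2.resize(f["image"][60:240,110:360],None,fx=3,fy=3,interpolation=2),cv2.COLOR_RGB2BGR))
E
```

```text
time: 12.78
position: [0.5674, 0.1795, 0.3]
tcp_rot: [-3.113, -0.416, -0.018]
force: [0.5, 0.4, -0.5]
width: 0.0853
grasp_force: 0.0
time: 13.28
position: [0.5658, 0.1791, 0.312]
tcp_rot: [3.114, 0.416, -0.003]
force: [-1.0, 0.4, -0.4]
width: 0.0852
grasp_force: 0.0
```

View pics/s7.png

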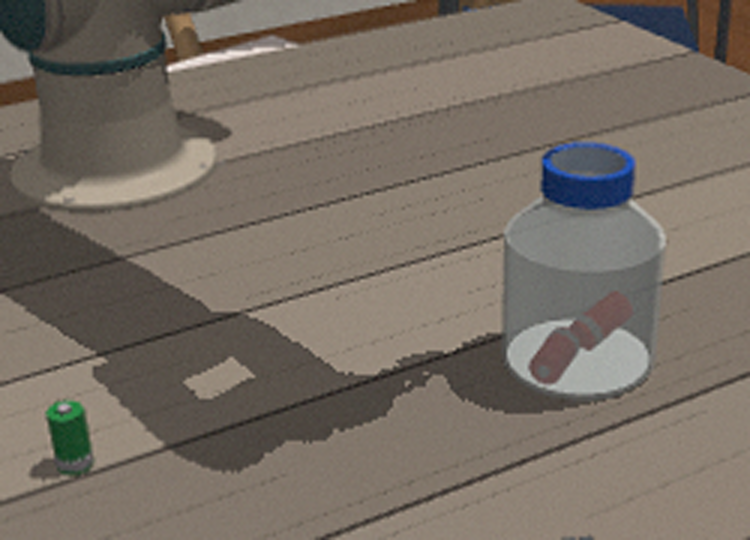

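Both red cells are inside the jar, around (555,355) and (600,320). The jar is upright where it was, and the green cell at (70,435) is undisturbed. Handing in.

```bash
python3 -c "
from station import *
print(close_job())"
```

```text
the job is handed in; nothing more can be done
None
```

Both flat red batteries lie inside the jar, which still stands upright in its place, the green battery is undisturbed, and I handed the job in at about 13 s on the robot's clock.

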